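Fill the coffee bar kit tray

TASK

Gather the coffee bar kit into the carrying tray, each piece in its own place: the tamper upright in the large round pocket, the scale weight upright in the small round pocket, the short cleaner bottle upright in the square pocket, and the grinder brush lying flat in the long trough. Leave the tall bottle and the marker pen where they are, and set things down, do not drop them.

Things in the scene. Friction and masses are not known exactly. Their poses are not given: they have to be found in the camera images.
- tamper: steel coffee tamper, standing upright: flat round base of diameter 58 mm, 13 mm thick, with a round handle above it, at most 34 mm in diameter, from 17 mm to its top at 78 mm; about 0.4 kg. Origin: centre of the underside; z up.
- cleaner_bottle: small, short white cleaner bottle with a blue cap and a blank label, standing upright: body diameter 49 mm up to 78 mm high, cap diameter 34 mm, 96 mm high in all; about 0.08 kg. Origin: centre of the underside; z up.
- scale_weight: round steel calibration weight for a scale, standing upright: body diameter 40 mm up to 38 mm high, a neck of diameter 16 mm, and on top a knob of diameter 24 mm from 48 mm to 64 mm high; about 0.2 kg. Origin: centre of the underside; z up.
- grinder_brush: grinder brush, a round wooden stick with a dark bristle end, lying on the bench: 140 mm long, 21 mm wide and 21 mm high, about 0.03 kg. Origin: middle of its length, on its underside; y along its length, x across it (level), z up.
- tall_bottle: LOOK-ALIKE, to be left alone: a tall white bottle with a blue cap, diameter 49 mm, 150 mm high, standing upright. Origin: centre of the underside.
- marker: LOOK-ALIKE, to be left alone: a black and white marker pen lying on the bench, 140 mm long, 18 mm thick. Origin: middle of its length, near its underside; y along its length.
- wide_round_insert: grey square block 79 x 79 x 24 mm with a large round pocket, diameter 74 mm: the tamper's place. One of three blocks in a row, in any order, 80 mm apart, fixed in a shallow wooden tray (192 x 248 mm, rim 14 mm). Origin: centre of its underside, 4 mm above the bench; z up. The pocket is centred on the origin, 20 mm deep, its floor 4 mm above the origin.
- small_round_insert: grey square block 79 x 79 x 24 mm with a smaller round pocket, diameter 56 mm: the scale weight's place. Origin: centre of its underside, 4 mm above the bench; z up. The pocket is centred on the origin, 20 mm deep, its floor 4 mm above the origin.
- square_insert: grey square block 79 x 79 x 24 mm with a square pocket 65 x 65 mm: the cleaner bottle's place. Origin: centre of its underside, 4 mm above the bench; z up. The pocket is centred on the origin, 20 mm deep, its floor 4 mm above the origin.
- long_insert: grey open bin, 100 x 240 mm, 24 mm high, walls 3 mm, fixed in the tray behind the blocks. A cross wall leaves a long trough, 94 (x) x 170 mm (y) inside, the brush's place, and a short spare cell at +y that stays empty. Origin: under the middle of the long trough, 4 mm above the bench; y along the trough, z up. Trough floor 4 mm above the origin.
There are look-alikes about, which are no part of the job. What is shaped like the square_insert but orange is not meant.

How it is judged:
By the outcome, as a careful person would: the job done as asked, in the order asked, and still so for the second after the job is handed in, with the robot touching nothing.
It also fails if it takes over 112 s, if anything falls off the work surface, if the arm or the gripper's body presses on something with over 40 N, if the wrist force passes 120 N, or if a joint passes its speed limit or range.

ROBOT

A 7-joint arm with a two-finger parallel gripper is mounted at the origin on a cart in front of the work surface, level with it; the furniture and walls round the work are solid. World frame = base frame: x ahead of the robot, y to its left, z up, the work surface at z = 0. Lengths are in m, angles in rad, forces in N, time in s.
With the tool pointing down it reaches from about 0.4 to 0.85 m from the base axis. Payload 4.5 kg.
Tool frame: the origin (TCP) lies at the very end of the fingers, on their centre line; the grasp point (between the pads) lies manip.grasp_offset behind it (manip.grasp_offset is the distance from the TCP to the grasp point, in m); z points along the fingers, y is the line along which they close (so a half turn about z gives the same grasp; the last joint's range is limited). The gripper opens to 85 mm and grips with 20 to 120 N. Pads are 22 mm wide; open, the fingers measure 114 mm over their backs; the gripper's body (76 mm by 85 mm) begins 54 mm behind the grasp point. The pads swing forward as they close: fully open they stand 13 mm farther back than shut.
Start: joints at [-1.229, 0.689, -0.195, 1.565, 0.157, 0.902, -0.215], TCP at [0.189, 0.596, 0.231] pointing down, gripper open.
Joint ranges: [-3.01, 3.01], [-0.46, 2.08], [-1.47, 1.51], [0.13, 2.56], [-1, 4.14], [0.04, 2.09], [-2.66, 2.66]. Speed limits (rad/s): [2.57, 2.57, 3.14, 3.14, 3.14, 3.14, 3.14].

INTERFACE

Orientations are given as a unit quaternion [x, y, z, w].
In Python, from cell import manip gives the robot as it stands. The module is installed in compiled form; this text tells all that it offers.
- The arm moves only by the shell command python3 -m jog 'ROWS' [OPENING]. ROWS is JSON, a list that holds one entry, the list of rows, each a list of 6 numbers: the shift along the world's x, y, z in m, then the turn, a rotation vector about the world's x, y, z in rad. In form: [[[x, y, z, ax, ay, az], ...]]. A call has 1 to 12 rows; each row is the pose to reach, as a shift and turn from the pose commanded when the call began; what a row does not reach only later rows make up. A row lasts 1/8 s, in which the tool goes at most 62.5 mm and 10.7 degrees, less where a joint would pass 70% of its speed; a pose out of reach is approached as far as the arm can. A call with a gripper value outside its range is refused whole. OPENING is the opening in per cent of the stroke, from 0 (shut) to 100 (fully open), set as the call begins (- or left out, the last holds). The fingers move at their own pace and stop on an object; the grip force is fixed at half the most. Time passes only in rows, so rows that repeat a pose let the fingers close. It gives the time, the measured TCP pose, the force, the opening and the grip force at its end, in the units of the state.
- manip.sense(): the state, without advancing time (a new reading comes with each control period).
- manip.get_image(name): name is "scene" or "top"; returns a dict with "img" (480x640x3 uint8, blue, green, red), "z_map" (480x640 float32, m along the optical axis (not along the pixel's ray), 0 where there is no reading), "camera_matrix" (3x3 intrinsics, pixels), "R" (3x3) and "t" (3): a world point X has camera coordinates R X + t. Camera axes: x right, y down, z forward; pixel columns grow to the right and rows downward; lengths in m; the calibration is good to about 2 mm. A picture is of the moment at which its call begins.
- manip.sign_off(): hands the job in; it is judged then, once.
The state is a dict: "clock": time; "joint_pos": joint angles; "qvel": joint speeds; "effort": joint torques, N m; "eef_pos": TCP position; "orientation": TCP orientation; "force": force on the tool from outside, world axes, zero at the start; "ft_torque": the same for the moment, N m; "grip_width": finger opening in m; "gripper_force": force on a finger pad.
Only numpy, scipy, OpenCV 4.12 (cv2) and the standard library are available. Lean on these libraries where they do the work, as an engineer would, in place of code of your own. Each camera call takes 0.05 s, during which the arm holds its last target. There are 200 camera calls.

## Working session

There is one attempt and no reset: what is moved stays moved. The work goes in short steps, Python scripts to look and compute and a shell command to move; the robot and the scene stay as the last step left them, time stands still between calls to the robot, and variables do not carry over. Pictures are saved under pics/ and viewed, at most 14 in all, crops included, and the job is handed in when it is done.

```bash
mkdir -p pics; cat > h.py <<'E'
from cell import manip
import numpy as np, cv2
def shot(name,tag):
    d=manip.get_image(name); cv2.imwrite(f'pics/{tag}.png',d['img']); np.savez(f'pics/{tag}.npz',**d); return d
def pts(d):
    z=d['z_map']; K=d['camera_matrix']; v,u=np.mgrid[:480,:640]
    c=np.stack([(u-K[0,2])/K[0,0]*z,(v-K[1,2])/K[1,1]*z,z],-1)
    return (c-d['t'])@d['R']
E
python3 - <<'E'
from h import *
for n in('top','scene'):
    d=shot(n,n+'0'); print(n,(-d['R'].T@d['t']).round(3),d['camera_matrix'][0,0])
s=manip.sense(); print(s, manip.grasp_offset)
E
```

```text
top [ 0.389 -0.231  1.296] 461.7359819613971
scene [0.073 0.721 1.222] 570.1632739309945
{'clock': 0.1, 'joint_pos': array([-1.22918354,  0.68991875, -0.1945457 ,  1.56627323,  0.15727053,
        0.9024587 , -0.21509516]), 'qvel': array([-0.00017683, -0.00166355, -0.00070165, -0.00166518, -0.00215631,
       -0.00090655,  0.00012482]), 'effort': array([-2.98571838e-03, -5.40607703e+01, -1.27149057e+00, -1.58988512e+01,
        9.36205150e-03,  4.41853073e-03,  3.47659501e-08]), 'eef_pos': array([0.18920034, 0.59505447, 0.23054439]), 'orientation': array([ 1.53256605e-01,  9.88186074e-01, -8.29832478e-04, -8.99427648e-05]), 'force': array([ 0.15748803, -0.39080596, -0.2783441 ]), 'ft_torque': array([-0.04262391,  0.04028779, -0.0537595 ]), 'gripper_force': 0.0, 'grip_width': 0.08554708067346335} 0.0187
```

View pics/top0.png

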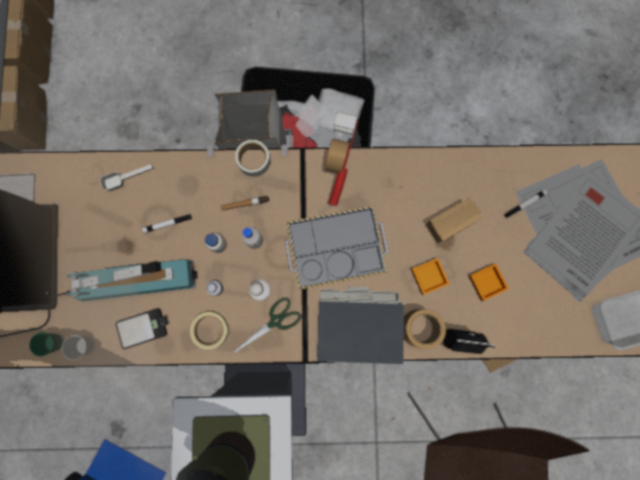

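View pics/scene0.png

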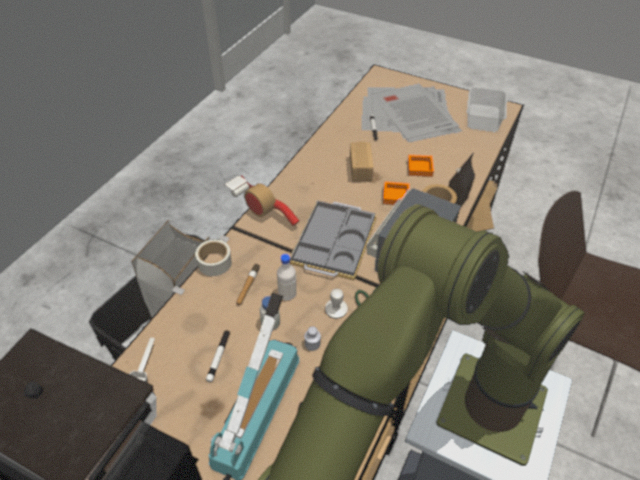

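```bash
python3 - <<'E'
from h import *
for n in('top0','scene0'):
    d=np.load(f'pics/{n}.npz'); P=pts(d); print(n,d['R'].round(3).tolist())
    L={'top0':dict(tall=(249,236),bot=(214,241),wt=(215,287),tamp=(260,288),brush=(245,203),marker=(167,223),tray=(340,230),base=(230,440),lap=(25,260),cup=(43,343)),
    'scene0':dict(arm=(450,250),arm2=(330,420),tamper=(337,297),tall=(286,258),brush=(248,284),wt=(313,335))}[n]
    for k,(u,v) in L.items(): print(k,P[v,u].round(3),d['z_map'][v,u])
d=np.load('pics/top0.npz')
c=d['img'][130:380,40:440]; cv2.imwrite('pics/c1.png',cv2.resize(c[:,90:360],None,fx=2.9,fy=2.4,interpolation=3)) 
c=d['img'][180:310,190:400]; cv2.imwrite('pics/c1.png',cv2.resize(c,None,fx=3.8,fy=3.8,interpolation=cv2.INTER_CUBIC))
E
```

```text
top0 [[-0.016, -1.0, 0.01], [-0.991, 0.015, -0.132], [0.131, -0.012, -0.991]]
tall [ 0.566 -0.067  0.148] 1.1588166
bot [0.562 0.031 0.098] 1.2065307
wt [0.444 0.035 0.062] 1.226608
tamp [ 0.438 -0.087  0.078] 1.211553
brush [ 0.681 -0.037  0.015] 1.3049731
marker [0.627 0.181 0.016] 1.2947018
tray [ 0.6   -0.304  0.011] 1.3017051
base [ 0.064 -0.015  0.096] 1.1435385
lap [0.516 0.495 0.135] 1.1584102
cup [0.302 0.506 0.017] 1.2469414
scene0 [[-0.887, -0.463, 0.004], [-0.341, 0.648, -0.681], [0.313, -0.605, -0.732]]
arm [0.128 0.351 0.824] 0.5327577
arm2 [0.177 0.497 0.695] 0.5534213
tamper [ 0.432 -0.063  0.074] 1.4269754
tall [ 0.573 -0.059  0.15 ] 1.4125357
brush [ 0.68  -0.03   0.016] 1.5272714
wt [0.437 0.055 0.059] 1.3681169
```

View pics/c1.png

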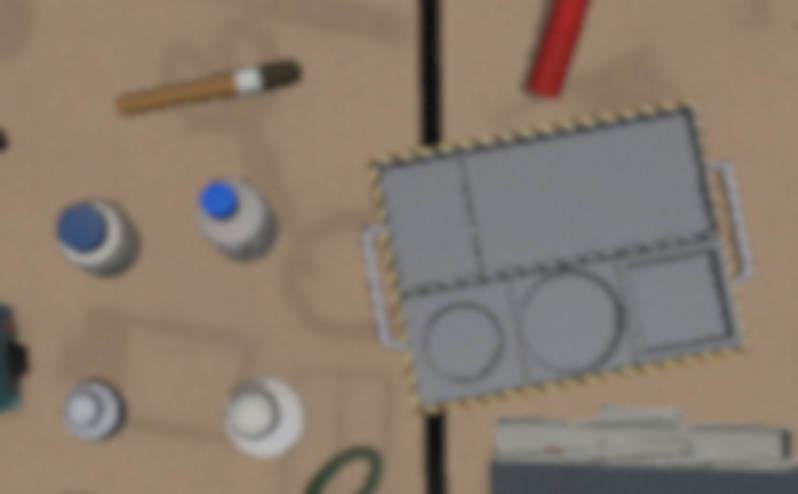

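```bash
cat >> h.py <<'E'
def ray(d,u,v,z):
    K=d['camera_matrix']; r=d['R'].T@np.array([(u-K[0,2])/K[0,0],(v-K[1,2])/K[1,1],1]); o=-d['R'].T@d['t']
    return o+r*(z-o[2])/r[2]
def blob(P,xy,zlo,zhi,r=.04):
    m=(np.hypot(P[...,0]-xy[0],P[...,1]-xy[1])<r)&(P[...,2]>zlo)&(P[...,2]<zhi); return P[m]
E
cat > m.py <<'E'
from h import *
for n in('top0','scene0'):
    d=np.load(f'pics/{n}.npz'); P=pts(d); print(n)
    for k,xy,h in (('tall',(.57,-.065),.15),('bot',(.562,.027),.096),('wt',(.44,.037),.064),('tamp',(.437,-.077),.078)):
        Q=blob(P,xy,h-.006,h+.006); print(k,len(Q),Q.mean(0).round(4),((Q.max(0)+Q.min(0))/2).round(4),np.ptp(Q,axis=0).round(3))
    for k,xy in (('brush',(.68,-.035)),('marker',(.627,.18))):
        Q=blob(P,xy,.007,.03,.085); (c,s,a)=cv2.minAreaRect(Q[:,:2].astype(np.float32)); print(k,len(Q),np.round(c,4),np.round(s,4),a,Q[:,2].max())
    Q=blob(P,(.57,-.3),.02,.036,.19); (c,s,a)=cv2.minAreaRect(Q[:,:2].astype(np.float32)); print('tray',len(Q),np.round(c,4),np.round(s,4),a)
d=np.load('pics/top0.npz')
f=lambda x,y,z=.028: ray(d,190+(x+.5)/3.8-.5,180+(y+.5)/3.8-.5,z)[:2].round(4)
for k,p in dict(small=(464,342),wide=(570,322),sqA=(625,263),sqB=(715,247),sqC=(735,335),sqD=(640,355),binTL=(380,168),binTR=(690,112),cross=(463,155),bl=(425,405),br=(738,345)).items(): print(k,f(*p))
s=np.load('pics/scene0.npz')['img'][180:350,220:400]; cv2.imwrite('pics/c2.png',cv2.resize(s,None,fx=3.5,fy=3.5,interpolation=cv2.INTER_CUBIC)[:600])
E
python3 m.py
```

```text
top0
tall 66 [ 0.5761 -0.063   0.1501] [ 0.5761 -0.0632  0.1503] [0.022 0.023 0.011]
bot 136 [0.5672 0.0391 0.0961] [0.5677 0.0395 0.0958] [0.032 0.033 0.011]
wt 63 [0.4435 0.0431 0.0633] [0.4438 0.0429 0.0629] [0.022 0.022 0.009]
tamp 91 [ 0.4376 -0.0765  0.0757] [ 0.4374 -0.0768  0.0768] [0.029 0.029 0.01 ]
brush 313 [ 0.6775 -0.0437] [0.1173 0.1264] 43.019351959228516 0.026478098845963572
marker 304 [0.5954 0.1731] [0.0859 0.1393] 15.770223617553711 0.022791314103138616
tray 1535 [ 0.5805 -0.2876] [0.2455 0.2776] 10.07899284362793
scene0
tall 62 [ 0.5757 -0.06    0.1497] [ 0.5764 -0.061   0.1501] [0.024 0.026 0.011]
bot 68 [0.5735 0.0448 0.0962] [0.5729 0.0413 0.0958] [0.021 0.033 0.01 ]
wt 74 [0.4428 0.0467 0.063 ] [0.4429 0.0464 0.0631] [0.024 0.024 0.01 ]
tamp 87 [ 0.4365 -0.0721  0.076 ] [ 0.4373 -0.0724  0.0776] [0.03  0.032 0.011]
brush 307 [ 0.7016 -0.0411] [0.1447 0.1232] 83.42078399658203 0.026432998076680068
marker 379 [0.6417 0.18  ] [0.1244 0.1122] 74.61542510986328 0.02306299418931705
tray 1528 [ 0.5532 -0.2936] [0.285  0.2991] 44.35370635986328
small [ 0.4885 -0.2227]
wide [ 0.5018 -0.2997]
sqA [ 0.5443 -0.3408]
sqB [ 0.555  -0.4068]
sqC [ 0.4905 -0.4192]
sqD [ 0.4771 -0.3499]
binTL [ 0.6171 -0.1629]
binTR [ 0.6557 -0.3916]
cross [ 0.6259 -0.2239]
bl [ 0.4435 -0.194 ]
br [ 0.4832 -0.4211]
```

View pics/c2.png

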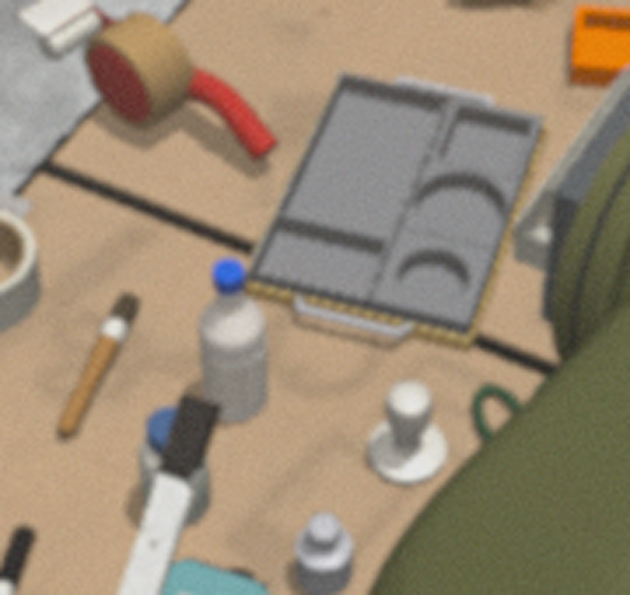

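```bash
cat > m2.py <<'E'
from h import *
yaw=np.radians(9.8); ex=np.array([np.cos(yaw),np.sin(yaw)]); ey=np.array([-ex[1],ex[0]])
for n in('top0','scene0'):
    d=np.load(f'pics/{n}.npz'); P=pts(d); I=d['img'].astype(int); print(n)
    T=(P[...,:2]-[.5024,-.3005]); a=T@ex; b=T@ey; z=P[...,2]
    m=(a>-.06)&(a<.2)&(abs(b)<.14)
    H=np.full((27,29),np.nan)
    for i in range(27):
        for j in range(29):
            q=z[m&(abs(a-(-.06+.01*i))<.005)&(abs(b-(.14-.01*j))<.005)]
            if len(q): H[i,j]=np.median(q)*1000
    print('cols b .14..-.14; rows a from .20 down'); 
    for i in range(26,-1,-1): print(round(-.06+.01*i,2),' '.join('%3.0f'%h for h in H[i]))
    m=(abs(P[...,0]-.68)<.06)&(abs(P[...,1]+.04)<.085)&(z>.006)&(z<.03)
    Q=P[m][:,:2]; print('brush n',len(Q)); 
    vx,vy,x0,y0=cv2.fitLine(Q.astype(np.float32),cv2.DIST_HUBER,0,.01,.01).ravel()
    t=(Q-[x0,y0])@[vx,vy]; w=(Q-[x0,y0])@[-vy,vx]; k=abs(w)<.02; t=t[k]; print((vx,vy),x0,y0,'ends',np.percentile(t,[0,1,99,100]),'ctr',np.array([x0,y0])+np.array([vx,vy])*(t.min()+t.max())/2, np.percentile(w,[1,99]))
    m=(P[...,0]>.35)&(P[...,0]<.75)&(P[...,1]>.06)&(P[...,1]<.4)&(z>.03)&(z<.4); Q=P[m]; print('near +y clutter max z',Q[:,2].max(),'miny',Q[:,1].min(),Q[Q[:,2]>.08].min(0),Q[Q[:,2]>.08].max(0))
    m=(P[...,0]>.3)&(P[...,0]<.46)&(P[...,1]<-.15)&(P[...,1]>-.45)&(z>.03)&(z<.3); Q=P[m]; print('binder',len(Q),Q[:,2].max(),Q[:,0].max())
E
python3 m2.py
```

```text
top0
cols b .14..-.14; rows a from .20 down
0.2   1   0   0   1   0   2  -1  -1  -1  -2   2  -2   2   0   3   2  45  49  44   1   1   0  -1  -2   1  -1  -2  -1   2
0.19  -0   0  -1   1  -2   1  -1  -2  -1  -2  -1  -2   1   1   1  36  45  47   0  -0  -0   1  -1  -1   1  -0  -0  -1   1
0.18  -1  -0  -0   0   0   0  -0  -3  -2   1  -1  -2  -1  -1  -1  37  39  36   1  -1   0  -0   1   1  -1   0   0  -2   1
0.17  -2   0  -1  -1  -0  -1  -1  -1  -1  -1  -0   0  -1  -1   0   3  32   2   1   1  -1  -1   2  -3  -0  -2  -1   0  -1
0.16  -1  -0   0  -1   0   1  -3  -0   3  -0  -1   1   0  -2  -1   1   3   0   0   0   1  -1  -1  -1   2  -0   0  -1  -3
0.15  -1   0   1   3   3   7   6  11   2   7   9   1   0   5   7   1   3   9   6   5   3   6   5   6   9   8   7  -0   2
0.14   1  -0  15  17   9  16  13  22  10  24  13  11  16  15  14  12  16  10  16  12  15  15  14  13  11  16  15  -1   0
0.13  -2  -1  13   8   9   6   7   8   8   8   7   7   6   7   6   8   8   7   7   6   8   8   7   7   7   7  14  -1   1
0.12  -2   1  17   8   7   6   8   6   7   9   7   8   7   9   9   9   8   7   7   6   9 
[... 5596 characters left out ...]
9  19  15  12  16  22  18  19  14  18  17  13  18  13  24  13  14   2   2
-0.05   2   1   2  -2  -0   2   1  -1   1   1   2   1  -0   1   0 nan nan nan   5   1   1   3   1  -0   2  -0   1  -1   1
-0.06   1   2  -0  -3  -0  -1  -1  41   1   1  -2  -0   0 nan nan nan nan nan nan nan nan nan nan   1   2  -2   1   1  -0
brush n 327
(np.float32(0.16497116), np.float32(-0.9862984)) 0.68129045 -0.040476944 ends [-0.07699971 -0.07425931  0.06421524  0.07382068] ctr [ 0.68102822 -0.0389092 ] [-0.04332621  0.04509887]
near +y clutter max z 0.27618986635192755 miny 0.06020292651729181 [0.42414731 0.11446429 0.08000425] [0.49651133 0.39992071 0.27618987]
binder 1338 0.1590637727940444 0.4599738217640578
```

```bash
python3 - <<'E'
from h import *
d=np.load('pics/top0.npz'); P=pts(d).reshape(-1,3)
def mx(x0,x1,y0,y1):
    q=P[(P[:,0]>x0)&(P[:,0]<x1)&(P[:,1]>y0)&(P[:,1]<y1)&(P[:,2]<.6)]; return int(np.percentile(q[:,2],98)*1000) if len(q)>3 else -9
ys=np.arange(.48,-.56,-.04); print('x\\y',' '.join('%4d'%round(1000*y) for y in ys))
for x in np.arange(.78,.26,-.03): print('%.2f'%x,' '.join('%4d'%mx(x-.015,x+.015,y-.02,y+.02) for y in ys))
E
python3 -m jog '[[[0.03,-0.03,0.06,0,0,0],[0.07,-0.08,0.11,0,0,0.1],[0.11,-0.13,0.13,0,0,0.2],[0.15,-0.18,0.13,0,0,0.3],[0.18,-0.24,0.13,0,0,0.4],[0.2,-0.3,0.13,0,0,0.48],[0.22,-0.36,0.13,0,0,0.48],[0.23,-0.42,0.13,0,0,0.48],[0.24,-0.48,0.13,0,0,0.48],[0.24,-0.54,0.13,0,0,0.48],[0.24,-0.54,0.13,0,0,0.48]]]' 100
```

```text
x\y  480  440  400  360  320  280  240  200  160  120   80   40    0  -40  -80 -120 -160 -200 -240 -280 -320 -360 -400 -440 -480 -520
0.78    4    5    4   26   29   29   30    5    4    5    4    4   46   52   51   46    5    3    4   93   93    5    4    4    4    4
0.75    5    5    3   29   29   27    4    5    5    4    4    5    4   44   47    4    4    4    4   66   71    4    5    5    5    4
0.72    4    5    5   27   26    4    4    5    4    4    5    4    6    4    4    5    4    4    6   59   60    6    5    5    5    4
0.69   14    5    5    5    4    4    4    4    6    4    5   15   20   24   23   16    5    4    5   51   47    5    5    4    3    4
0.66  230    3    3    5    4    4    4    4    8   18    5   20   21    9    4    6    4    5    6   36   31   29   31    5    4    4
0.63  231    6    4    4    4    5   18   21   21   19    6    3    4    5    4    5   28   31   32   30   14   13   29    4    5    5
0.60  227    5    4    5    4    4   19   13    4    4    5   69    5  147  125    4   30   11   28   12   12   11   27   21    5    4
0.57  228    4    5  
[... 914 characters left out ...]
   6   96
0.36   15    5    3    4   19   23   24   23   20   23   28   28   26    4    5   15   16   13  155  156  155  156  156  156   98  100
0.33   64   62   63   48   19   24   24   23   18   28   26   23   28    6   10   12   14    4  155  156  156  156  157  156   99    5
0.30   46   65   41   62    7   23   22   19    4   23   27   28   24    8    8    4    5    4  155  156  157  156  156  156  101   98
0.27   63   61   65   61    4    6    4    5    5    4   24   28    5    6    5    5    4    5  156  156  156  156  156  156   95   99
clock: 1.48
eef_pos: [0.4288, 0.0516, 0.361]
orientation: [-0.083, 0.997, -0.001, -0.001]
force: [0.6, 0.6, 0.1]
grip_width: 0.0855
gripper_force: 0.0
```

```bash
python3 -m jog '[[[0.003,-0.05,0,0,0,0],[0.006,-0.1,0,0,0,0],[0.008,-0.127,-0.05,0,0,0],[0.008,-0.127,-0.11,0,0,0],[0.008,-0.127,-0.17,0,0,0],[0.008,-0.127,-0.22,0,0,0],[0.008,-0.127,-0.26,0,0,0],[0.008,-0.127,-0.26,0,0,0]]]'
python3 - <<'E'
from h import *
d=shot('top','a1'); e=shot('scene','a1s')
a=cv2.resize(d['img'][200:330,180:330],None,fx=2.6,fy=2.6,interpolation=3);b=cv2.resize(e['img'][200:330,260:410],None,fx=2.6,fy=2.6,interpolation=3)
cv2.imwrite('pics/a1c.png',np.hstack([a,b]))
E
```

```text
clock: 2.48
eef_pos: [0.4354, -0.071, 0.0992]
orientation: [-0.086, 0.996, 0.0, -0.003]
force: [-0.6, 0.5, 0.2]
grip_width: 0.0856
gripper_force: 0.0
```

View pics/a1c.png

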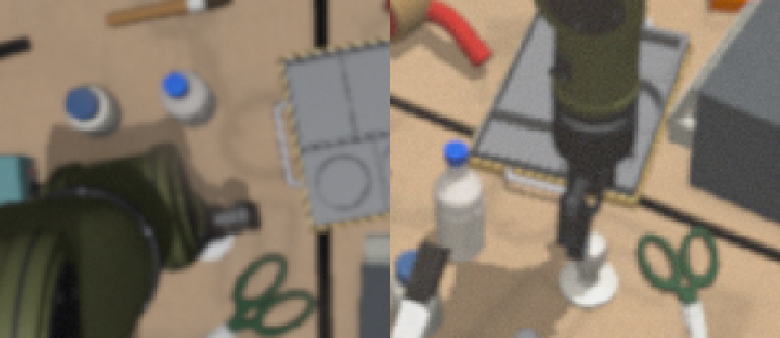

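```bash
python3 -m jog '[[[0.001,-0.003,-0.03,0,0,0],[0.001,-0.003,-0.055,0,0,0],[0.001,-0.003,-0.07,0,0,0],[0.001,-0.003,-0.07,0,0,0]]]'
python3 -m jog '[[[0,0,0,0,0,0],[0,0,0,0,0,0],[0,0,0,0,0,0],[0,0,0,0,0,0],[0,0,0,0,0,0],[0,0,0,0,0,0],[0,0,0,0,0,0],[0,0,0,0,0,0]]]' 0
python3 - <<'E'
from h import *
d=np.load('pics/a1.npz'); P=pts(d); m=(P[...,2]>.1)&(P[...,1]>.08)&(P[...,0]>.25)&(P[...,0]<.6)
for y in (.0,.05,.1,.15,.2,.3):
    q=P[(abs(P[...,1]-y)<.02)&(P[...,2]>.12)&(P[...,0]>.1)&(P[...,0]<.7)]; print(y,q.min(0).round(3) if len(q) else 0,q.max(0).round(3) if len(q) else 0)
E
```

```text
clock: 3.08
eef_pos: [0.4399, -0.0747, 0.0326]
orientation: [-0.086, 0.996, -0.0, 0.001]
force: [0.5, -0.3, -0.5]
grip_width: 0.0851
gripper_force: 0.0
clock: 4.08
eef_pos: [0.4391, -0.0747, 0.0324]
orientation: [-0.086, 0.996, -0.0, 0.001]
force: [0.3, -0.3, 8.7]
grip_width: 0.031
gripper_force: 58.5
0.0 [ 0.129 -0.02   0.541] [0.414 0.009 0.823]
0.05 0 0
0.1 [0.474 0.113 0.257] [0.495 0.12  0.275]
0.15 [0.468 0.13  0.226] [0.495 0.17  0.27 ]
0.2 [0.462 0.18  0.195] [0.488 0.22  0.23 ]
0.3 [0.452 0.28  0.129] [0.48  0.319 0.168]
```

```bash
python3 -m jog '[[[0,0,0.03,0,0,0],[0.02,0,0.07,0,0,0],[0.05,-0.01,0.1,0,0,0],[0.065,-0.05,0.1,0,0,0],[0.065,-0.1,0.1,0,0,0],[0.065,-0.15,0.1,0,0,0],[0.065,-0.2,0.1,0,0,0],[0.065,-0.225,0.1,0,0,0],[0.065,-0.225,0.1,0,0,0],[0.065,-0.225,0.1,0,0,0]]]'
python3 - <<'E'
from h import *
d=shot('top','a2'); e=shot('scene','a2s')
a=cv2.resize(d['img'][190:320,260:410],None,fx=2.6,fy=2.6,interpolation=3);b=cv2.resize(e['img'][180:310,270:420],None,fx=2.6,fy=2.6,interpolation=3)
cv2.imwrite('pics/a2c.png',np.hstack([a,b]))
E
```

```text
clock: 5.32
eef_pos: [0.5029, -0.2977, 0.131]
orientation: [-0.087, 0.996, 0.001, -0.001]
force: [0.4, 0.6, -4.7]
grip_width: 0.0311
gripper_force: 60.7
```

View pics/a2c.png

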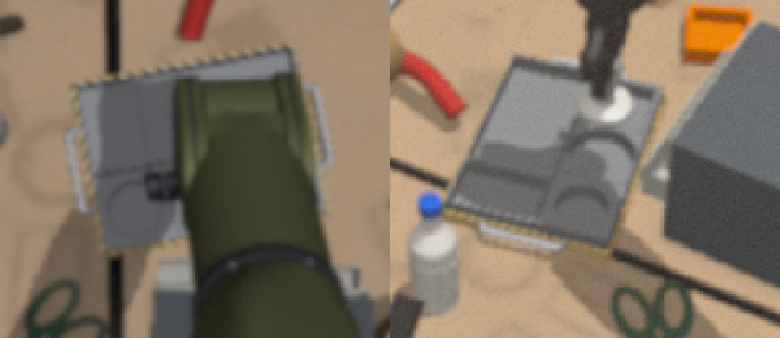

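```bash
python3 - <<'E'
from h import *
P=pts(np.load('pics/a2s.npz')); Q=blob(P,(.5,-.297),.107,.117,.045); print(len(Q),Q.min(0),Q.max(0),(Q.min(0)+Q.max(0))/2)
E
python3 -m jog '[[[0,-0.001,-0.03,0,0,0],[0,-0.001,-0.055,0,0,0],[0,-0.001,-0.07,0,0,0],[0,-0.001,-0.07,0,0,0]]]'
python3 - <<'E'
from h import *
e=shot('scene','a3s')
cv2.imwrite('pics/a3c.png',cv2.resize(e['img'][190:290,290:400],None,fx=5,fy=5,interpolation=cv2.INTER_CUBIC))
P=pts(e); Q=blob(P,(.5,-.297),.037,.047,.045); print(len(Q),Q.min(0),Q.max(0),(Q.min(0)+Q.max(0))/2)
E
```

```text
155 [ 0.47369606 -0.32265844  0.10702016] [ 0.53043015 -0.26890318  0.11664301] [ 0.50206311 -0.29578081  0.11183158]
clock: 5.92
eef_pos: [0.503, -0.2993, 0.0607]
orientation: [-0.087, 0.996, 0.001, -0.001]
force: [-0.3, 1.1, -4.2]
grip_width: 0.0312
gripper_force: 60.6
136 [ 0.47446658 -0.32742715  0.03701882] [ 0.52808797 -0.27052566  0.04667754] [ 0.50127728 -0.29897641  0.04184818]
```

View pics/a3c.png

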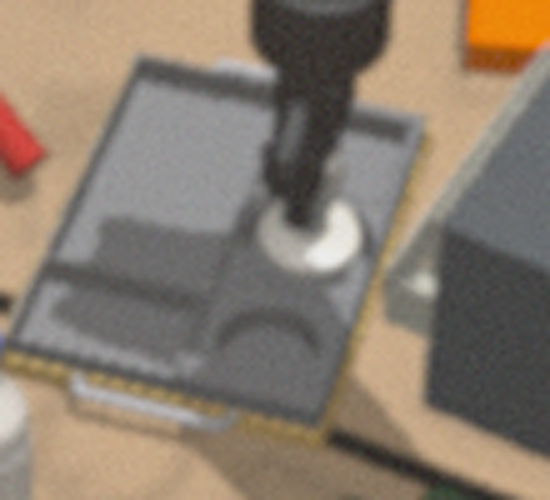

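```bash
python3 -m jog '[[[0.001,-0.001,-0.01,0,0,0],[0.001,-0.001,-0.016,0,0,0],[0.001,-0.001,-0.0195,0,0,0],[0.001,-0.001,-0.0205,0,0,0],[0.001,-0.001,-0.0205,0,0,0]]]'
```

```text
clock: 6.6
eef_pos: [0.5044, -0.3015, 0.041]
orientation: [-0.086, 0.996, 0.0, -0.0]
force: [-0.4, -0.3, -3.3]
grip_width: 0.0314
gripper_force: 60.6
```

```bash
python3 -m jog '[[[0,0,-0.0012,0,0,0],[0,0,-0.0012,0,0,0],[0,0,-0.0012,0,0,0]]]'
python3 -m jog '[[[0,0,0,0,0,0],[0,0,0,0,0,0],[0,0,0,0,0,0],[0,0,0.02,0,0,0],[0,0,0.06,0,0,0],[0,0,0.12,0,0,0],[-0.01,0.04,0.15,0,0,0],[-0.03,0.1,0.15,0,0,0],[-0.04,0.16,0.15,0,0,0],[-0.05,0.22,0.15,0,0,0],[-0.06,0.28,0.15,0,0,0],[-0.06,0.335,0.15,0,0,0]]]' 75
python3 - <<'E'
from h import *
for n in ('scene','top'):
    P=pts(shot(n,'a4'+n)); 
    for h in (.021,.086): 
        Q=blob(P,(.502,-.300),h-.005,h+.005,.031); print(n,h,len(Q),(Q.min(0)+Q.max(0))/2,np.ptp(Q,axis=0))
E
```

```text
clock: 6.98
eef_pos: [0.5049, -0.3016, 0.0405]
orientation: [-0.086, 0.996, -0.0, 0.0]
force: [-0.3, -0.1, 4.5]
grip_width: 0.031
gripper_force: 60.9
clock: 8.48
eef_pos: [0.4434, 0.0354, 0.1899]
orientation: [-0.086, 0.996, -0.0, -0.001]
force: [1.5, -0.0, -0.3]
grip_width: 0.0641
gripper_force: 0.0
scene 0.021 165 [ 0.50378427 -0.30059054  0.02100555] [0.05624079 0.05620166 0.00993686]
scene 0.086 50 [ 0.50119131 -0.30076872  0.08602767] [0.03021776 0.02982786 0.00993871]
top 0.021 164 [ 0.50370095 -0.30275547  0.02073163] [0.05612511 0.05327475 0.00943834]
top 0.086 75 [ 0.50312522 -0.30184579  0.08536808] [0.02674966 0.02909111 0.00847353]
```

```bash
python3 -m jog '[[[-0.001,0.01,-0.04,0,0,0],[-0.001,0.01,-0.08,0,0,0],[-0.001,0.01,-0.11,0,0,0],[-0.001,0.01,-0.135,0,0,0],[-0.001,0.01,-0.15,0,0,0],[-0.001,0.01,-0.15,0,0,0]]]'
```

```text
clock: 9.32
eef_pos: [0.443, 0.0433, 0.0389]
orientation: [-0.086, 0.996, -0.0, -0.001]
force: [0.5, 0.1, -0.5]
grip_width: 0.0638
gripper_force: 0.0
```

```bash
python3 -m jog '[[[0,0.001,0.001,0,0,0],[0,0.001,0.001,0,0,0],[0,0.001,0.001,0,0,0],[0,0.001,0.001,0,0,0],[0,0.001,0.001,0,0,0],[0,0.001,0.001,0,0,0]]]' 0
python3 -m jog '[[[0,0,0.03,0,0,0],[0,0,0.06,0,0,0],[0,0,0.06,0,0,0]]]'
python3 - <<'E'
from h import *
d=shot('top','b1'); e=shot('scene','b1s')
cv2.imwrite('pics/b1c.png',cv2.resize(e['img'][270:370,260:380],None,fx=5,fy=5,interpolation=3))
E
```

```text
clock: 10.07
eef_pos: [0.4439, 0.0447, 0.0417]
orientation: [-0.086, 0.996, 0.0, 0.0]
force: [-0.8, 1.1, 5.6]
grip_width: 0.0215
gripper_force: 58.4
clock: 10.45
eef_pos: [0.4446, 0.0445, 0.1026]
orientation: [-0.085, 0.996, 0.001, 0.002]
force: [0.9, 0.3, -2.5]
grip_width: 0.0216
gripper_force: 59.3
```

View pics/b1c.png

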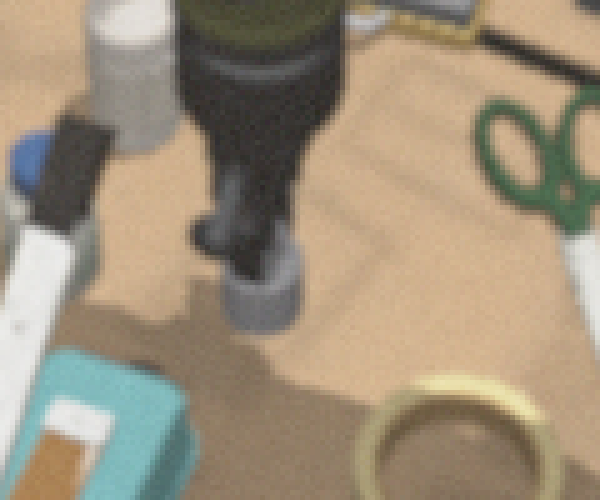

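```bash
python3 -m jog '[[[0.01,-0.03,0.02,0,0,0],[0.02,-0.08,0.02,0,0,0],[0.03,-0.13,0.02,0,0,0],[0.04,-0.18,0.02,0,0,0],[0.045,-0.23,0.02,0,0,0],[0.045,-0.267,0.02,0,0,0],[0.045,-0.267,0,0,0,0],[0.045,-0.267,-0.02,0,0,0],[0.045,-0.267,-0.03,0,0,0],[0.045,-0.267,-0.03,0,0,0]]]'
python3 - <<'E'
from h import *
e=shot('scene','b2s')
cv2.imwrite('pics/b2c.png',cv2.resize(e['img'][190:290,290:400],None,fx=5,fy=5,interpolation=cv2.INTER_CUBIC))
P=pts(e); Q=blob(P,(.489,-.222),.05,.075,.03); print(len(Q),Q.min(0),Q.max(0),(Q.min(0)+Q.max(0))/2)
E
```

```text
clock: 11.8
eef_pos: [0.4875, -0.2219, 0.0696]
orientation: [-0.086, 0.996, 0.0, -0.002]
force: [0.1, 0.9, -1.6]
grip_width: 0.0217
gripper_force: 59.5
106 [ 0.4667552  -0.2356376   0.05101485] [ 0.50542793 -0.19857761  0.07493259] [ 0.48609157 -0.21710761  0.06297372]
```

View pics/b2c.png

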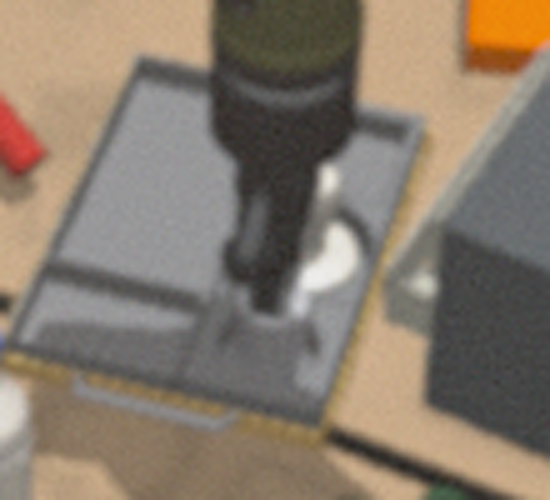

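```bash
python3 -m jog '[[[0.002,0,-0.008,0,0,0],[0.002,0,-0.014,0,0,0],[0.002,0,-0.018,0,0,0],[0.002,0,-0.020,0,0,0],[0.002,0,-0.0205,0,0,0],[0.002,0,-0.0205,0,0,0]]]'
```

```text
clock: 12.6
eef_pos: [0.4904, -0.2224, 0.0504]
orientation: [-0.086, 0.996, 0.0, -0.0]
force: [-0.2, 0.0, -2.1]
grip_width: 0.0215
gripper_force: 59.5
```

```bash
python3 -m jog '[[[0,0,-0.0012,0,0,0],[0,0,-0.0012,0,0,0],[0,0,-0.0012,0,0,0]]]'
python3 -m jog '[[[0,0,0,0,0,0],[0,0,0,0,0,0],[0,0,0.01,0,0,0],[0,0,0.03,0,0,0],[0,0,0.08,0,0,0],[0.02,0.01,0.13,0,0,0],[0.04,0.05,0.18,0,0,0],[0.05,0.1,0.2,0,0,0],[0.06,0.15,0.2,0,0,0],[0.07,0.2,0.2,0,0,0],[0.08,0.25,0.2,0,0,0],[0.08,0.263,0.2,0,0,0]]]' 60
python3 - <<'E'
from h import *
for n in ('scene','top'):
    P=pts(shot(n,'b4'+n)); 
    for h in (.046,.072): 
        Q=blob(P,(.489,-.222),h-.005,h+.005,.031); print(n,h,len(Q),(Q.min(0)+Q.max(0))/2,np.ptp(Q,axis=0))
E
```

```text
clock: 12.98
eef_pos: [0.4906, -0.2224, 0.0498]
orientation: [-0.086, 0.996, -0.0, -0.0]
force: [-1.8, 0.3, 6.4]
grip_width: 0.0215
gripper_force: 60.2
clock: 14.48
eef_pos: [0.5704, 0.0457, 0.2501]
orientation: [-0.089, 0.996, 0.002, 0.0]
force: [-0.4, 0.2, 0.6]
grip_width: 0.0516
gripper_force: 0.0
scene 0.046 88 [ 0.48995637 -0.21829076  0.04603766] [0.03984959 0.03482909 0.00975599]
scene 0.072 43 [ 0.4896071  -0.21984205  0.07154566] [0.0211274  0.02375177 0.00831657]
top 0.046 92 [ 0.49018051 -0.22355543  0.04626713] [0.03584084 0.03804392 0.00941345]
top 0.072 60 [ 0.48952867 -0.22371294  0.07163203] [0.02171172 0.02135787 0.00886199]
```

```bash
python3 -m jog '[[[-0.003,-0.003,-0.03,0,0,0],[-0.003,-0.003,-0.08,0,0,0],[-0.003,-0.003,-0.12,0,0,0],[-0.003,-0.003,-0.14,0,0,0],[-0.003,-0.003,-0.15,0,0,0],[-0.003,-0.003,-0.17,0,0,0],[-0.003,-0.003,-0.19,0,0,0],[-0.003,-0.003,-0.205,0,0,0],[-0.003,-0.003,-0.214,0,0,0],[-0.003,-0.003,-0.214,0,0,0]]]' 100
```

```text
clock: 15.82
eef_pos: [0.5673, 0.0373, 0.0349]
orientation: [-0.086, 0.996, -0.0, -0.001]
force: [0.3, 0.2, 0.3]
grip_width: 0.0856
gripper_force: 0.0
```

```bash
python3 -m jog '[[[0,0.003,0,0,0,0],[0,0.003,0,0,0,0],[0,0.003,0,0,0,0],[0,0.003,0,0,0,0],[0,0.003,0,0,0,0],[0,0.003,0,0,0,0],[0,0.003,0,0,0,0]]]' 0
python3 -m jog '[[[0,0,0.03,0,0,0],[0,0,0.06,0,0,0],[0,0,0.11,0,0,0],[0,0,0.16,0,0,0],[0,0,0.16,0,0,0]]]'
```

```text
clock: 16.7
eef_pos: [0.568, 0.0411, 0.0359]
orientation: [-0.086, 0.996, 0.0, 0.0]
force: [-0.6, 0.9, 6.1]
grip_width: 0.0477
gripper_force: 61.4
clock: 17.32
eef_pos: [0.5698, 0.0413, 0.1988]
orientation: [-0.086, 0.996, 0.0, 0.003]
force: [-0.2, 0.3, -2.1]
grip_width: 0.048
gripper_force: 62.1
```

```bash
python3 -m jog '[[[0,-0.02,0.03,0,0,0],[0,-0.07,0.04,0,0,0],[0,-0.12,0.04,0,0,0],[-0.01,-0.17,0.04,0,0,0],[-0.02,-0.22,0.03,0,0,0],[-0.03,-0.27,0.02,0,0,0],[-0.04,-0.32,0,0,0,0],[-0.05,-0.37,-0.02,0,0,0],[-0.053,-0.421,-0.04,0,0,0],[-0.053,-0.421,-0.09,0,0,0],[-0.053,-0.421,-0.12,0,0,0],[-0.053,-0.421,-0.12,0,0,0]]]'
python3 - <<'E'
from h import *
e=shot('scene','c2s')
cv2.imwrite('pics/c2c.png',cv2.resize(e['img'][180:290,290:400],None,fx=5,fy=5,interpolation=cv2.INTER_CUBIC))
E
```

```text
clock: 18.82
eef_pos: [0.5113, -0.3791, 0.0713]
orientation: [-0.086, 0.996, 0.002, -0.004]
force: [0.1, -0.2, -0.7]
grip_width: 0.0476
gripper_force: 62.2
```

View pics/c2c.png

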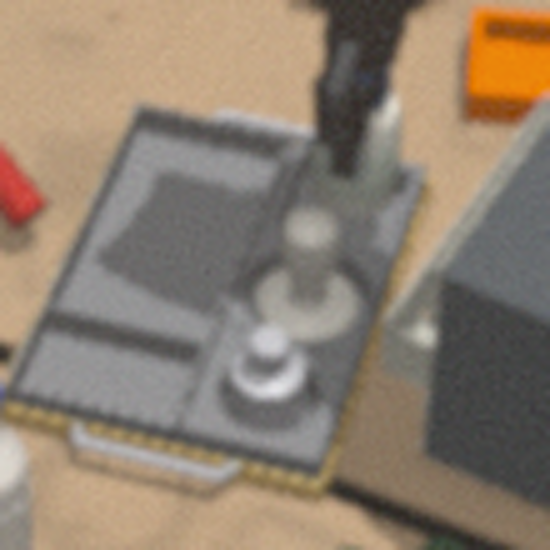

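```bash
python3 -m jog '[[[0,0,-0.002,0,0,0],[0,0,-0.006,0,0,0],[0,0,-0.006,0,0,0]]]'
```

```text
clock: 19.25
eef_pos: [0.5145, -0.3806, 0.0696]
orientation: [-0.086, 0.996, -0.0, -0.0]
force: [-1.0, -0.5, -1.4]
grip_width: 0.0482
gripper_force: 62.2
```

```bash
python3 -m jog '[[[0.002,0.001,-0.01,0,0,0],[0.002,0.001,-0.018,0,0,0],[0.002,0.001,-0.022,0,0,0],[0.002,0.001,-0.0245,0,0,0],[0.002,0.001,-0.0255,0,0,0],[0.002,0.001,-0.0255,0,0,0]]]'
```

```text
clock: 20.0
eef_pos: [0.5163, -0.3794, 0.044]
orientation: [-0.086, 0.996, -0.0, -0.0]
force: [-1.4, 0.5, 3.2]
grip_width: 0.0479
gripper_force: 62.4
```

```bash
python3 -m jog '[[[0,0,0,0,0,0],[0,0,0,0,0,0],[0,0,0,0,0,0],[0,0,0.02,0,0,0],[0,0,0.06,0,0,0],[0,0,0.12,0,0,0],[0.02,0.02,0.18,0,0,0],[0.05,0.06,0.2,0,0,0],[0.08,0.12,0.2,0,0,0],[0.11,0.17,0.2,0,0,0],[0.14,0.22,0.2,0,0,0],[0.165,0.27,0.2,0,0,0]]]' 90
python3 - <<'E'
from h import *
print(manip.sense()['joint_pos'])
for n in ('scene','top'):
    P=pts(shot(n,'d1'+n)); 
    for h,xy in ((.104,(.516,-.38)),(.086,(.502,-.3)),(.072,(.489,-.222))): 
        Q=blob(P,xy,h-.005,h+.005,.031); print(n,h,len(Q),(Q.min(0)+Q.max(0))/2,np.ptp(Q,axis=0))
E
```

```text
clock: 21.5
eef_pos: [0.6824, -0.1073, 0.2453]
orientation: [-0.086, 0.996, 0.0, 0.0]
force: [1.0, -0.9, 0.5]
grip_width: 0.0767
gripper_force: 0.0
[ 0.36664872  0.81866644 -0.59065539  1.31277517  0.46261189  1.14501157
  1.47793418]
scene 0.104 84 [ 0.51537993 -0.37858114  0.1040692 ] [0.03393344 0.03811967 0.00957261]
scene 0.086 55 [ 0.50319002 -0.29997838  0.08524187] [0.02649739 0.03159684 0.00845659]
scene 0.072 44 [ 0.48926016 -0.22171654  0.07138199] [0.02366724 0.02449079 0.00814286]
top 0.104 128 [ 0.51579099 -0.38013983  0.10407977] [0.03147514 0.03180479 0.00895892]
top 0.086 71 [ 0.50195835 -0.30323004  0.0854718 ] [0.02913437 0.0266481  0.00875328]
top 0.072 60 [ 0.48958706 -0.22374551  0.07146428] [0.02147374 0.02132213 0.00874398]
```

```bash
python3 -m jog '[[[0,0.02,0,0,0,-0.18],[0,0.04,0,0,0,-0.36],[0,0.06,0,0,0,-0.54],[-0.001,0.069,0,0,0,-0.72],[-0.001,0.069,0,0,0,-0.9],[-0.001,0.069,0,0,0,-1.08],[-0.001,0.069,0,0,0,-1.26],[-0.001,0.069,0,0,0,-1.42],[-0.001,0.069,0,0,0,-1.571],[-0.001,0.069,-0.05,0,0,-1.571],[-0.001,0.069,-0.11,0,0,-1.571],[-0.001,0.069,-0.11,0,0,-1.571]]]' 50
python3 -m jog '[[[0,0,-0.05,0,0,0],[0,0,-0.08,0,0,0],[0,0,-0.1,0,0,0],[0,0,-0.1,0,0,0]]]'
python3 - <<'E'
from h import *
e=shot('scene','e1s')
cv2.imwrite('pics/e1c.png',cv2.resize(e['img'][210:330,200:320],None,fx=5,fy=5,interpolation=cv2.INTER_CUBIC))
E
```

```text
clock: 23.1
eef_pos: [0.6763, -0.0401, 0.1301]
orientation: [0.643, 0.765, -0.003, -0.004]
force: [-0.3, 0.7, 1.0]
grip_width: 0.0425
gripper_force: 0.0
clock: 23.6
eef_pos: [0.6808, -0.0404, 0.0344]
orientation: [0.644, 0.765, 0.001, -0.0]
force: [-0.7, 0.2, 0.5]
grip_width: 0.0427
gripper_force: 0.0
```

View pics/e1c.png

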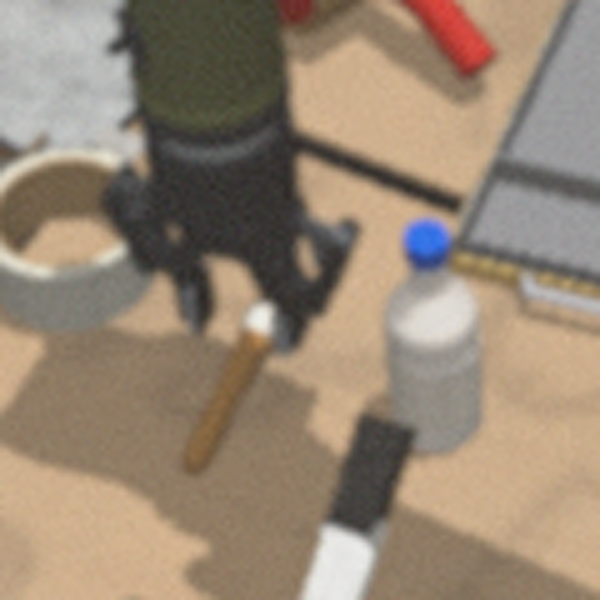

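```bash
python3 - <<'E'
from h import *
for f in('top0','scene0'):
    P=pts(np.load(f'pics/{f}.npz'));q=P[(P[...,0]>.705)&(P[...,0]<.85)&(abs(P[...,1]+.04)<.06)&(P[...,2]>.03)&(P[...,2]<.07)];print(np.percentile(q,[1,99],axis=0))
P=pts(np.load('pics/e1s.npz'));q=P[(P[...,0]>.69)&(P[...,0]<.737)&(abs(P[...,1]+.04)<.05)&(P[...,2]>.03)&(P[...,2]<.2)];
for z in np.arange(.03,.2,.02):
    w=q[abs(q[:,2]-z)<.01]; print(round(z,2),len(w),w[:,0].max() if len(w) else 0)
E
```

```text
[[ 0.76218974 -0.09961047  0.03091022]
 [ 0.84884041 -0.01599851  0.05392537]]
[[ 0.76212799 -0.09914935  0.03042704]
 [ 0.84884668 -0.01144619  0.05429767]]
0.03 5 0.7052701136316584
0.05 33 0.714149666445889
0.07 41 0.7192690678576356
0.09 82 0.7346073284045544
0.11 66 0.7369836545682942
0.13 70 0.7366763916270519
0.15 14 0.7347664046282751
0.17 10 0.7023876440675036
0.19 15 0.7045424205088279
```

Roll starts at x = 0.762: clear.

```bash
python3 -m jog '[[[0.001,0.002,-0.014,0,0,0],[0.001,0.002,-0.024,0,0,0],[0.001,0.002,-0.03,0,0,0],[0.001,0.002,-0.03,0,0,0]]]'
python3 -m jog '[[[0,0,0,0,0,0],[0,0,0,0,0,0],[0,0,0,0,0,0],[0,0,0,0,0,0],[0,0,0,0,0,0]]]' 0
python3 -m jog '[[[0,0,0.03,0,0,0],[0,0,0.07,0,0,0],[0,0,0.12,0,0,0],[0,0,0.12,0,0,0]]]'
python3 - <<'E'
from h import *
e=shot('scene','e2s')
cv2.imwrite('pics/e2c.png',cv2.resize(e['img'][190:310,200:320],None,fx=4,fy=4,interpolation=cv2.INTER_CUBIC))
E
```

```text
clock: 24.15
eef_pos: [0.6808, -0.0385, 0.0028]
orientation: [0.644, 0.765, -0.0, -0.001]
force: [-0.2, -0.8, 0.1]
grip_width: 0.0426
gripper_force: 0.0
clock: 24.78
eef_pos: [0.6818, -0.0385, 0.0041]
orientation: [0.644, 0.765, 0.001, 0.0]
force: [-0.8, 0.1, 4.2]
grip_width: 0.0193
gripper_force: 62.1
clock: 25.28
eef_pos: [0.6844, -0.0384, 0.1278]
orientation: [0.644, 0.765, 0.003, 0.003]
force: [1.3, 0.4, -0.7]
grip_width: 0.0195
gripper_force: 61.5
```

View pics/e2c.png

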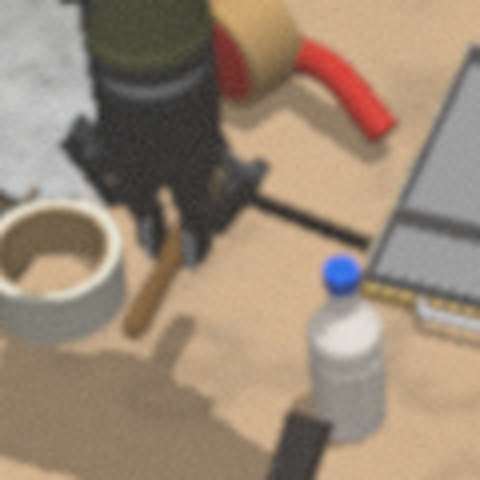

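```bash
python3 -m jog '[[[0,-0.05,0.01,0,0,0],[0,-0.1,0.01,0,0,0],[-0.02,-0.15,0.01,0,0,0],[-0.05,-0.2,0.01,0,0,0],[-0.07,-0.25,0.01,0,0,0],[-0.078,-0.277,0,0,0,0],[-0.078,-0.277,-0.03,0,0,0],[-0.078,-0.277,-0.06,0,0,0],[-0.078,-0.277,-0.08,0,0,0],[-0.078,-0.277,-0.08,0,0,0],[-0.078,-0.277,-0.08,0,0,0]]]'
python3 - <<'E'
from h import *
e=shot('scene','e3s')
cv2.imwrite('pics/e3c.png',cv2.resize(e['img'][180:290,290:400],None,fx=5,fy=5,interpolation=cv2.INTER_CUBIC))
E
```

```text
clock: 26.7
eef_pos: [0.604, -0.3156, 0.0442]
orientation: [0.644, 0.765, 0.001, 0.0]
force: [0.0, -0.6, -0.1]
grip_width: 0.0192
gripper_force: 61.5
```

View pics/e3c.png

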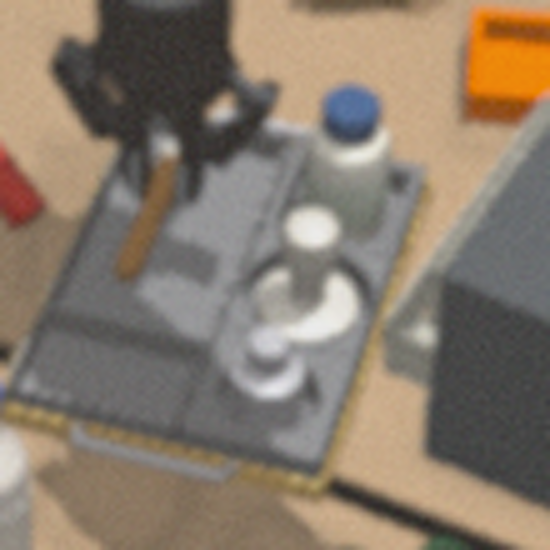

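```bash
python3 -m jog '[[[0,0,-0.012,0,0,0],[0,0,-0.022,0,0,0],[0,0,-0.028,0,0,0],[0,0,-0.031,0,0,0],[0,0,-0.032,0,0,0],[0,0,-0.032,0,0,0]]]'
```

```text
clock: 27.5
eef_pos: [0.6033, -0.3153, 0.0121]
orientation: [0.644, 0.765, 0.0, -0.0]
force: [-2.1, 1.0, 3.8]
grip_width: 0.0196
gripper_force: 62.1
```

```bash
python3 -m jog '[[[0,0,0,0,0,0],[0,0,0,0,0,0],[0,0,0,0,0,0],[0,0,0.015,0,0,0],[0,0,0.05,0,0,0],[0,0,0.1,0,0,0],[0,0,0.16,0,0,0],[0,0.04,0.22,0,0,0],[-0.02,0.1,0.25,0,0,0],[-0.05,0.16,0.27,0,0,0],[-0.08,0.22,0.28,0,0,0],[-0.08,0.22,0.28,0,0,0]]]' 42
python3 -m jog '[[[0,0.03,0,0,0,0],[0,0.03,0,0,0,0],[0,0.03,0,0,0,0],[0,0.03,0,0,0,0]]]'
python3 - <<'E'
from h import *
e=shot('scene','f1s');d=shot('top','f1')
a=cv2.resize(d['img'][190:310,200:400],None,fx=2,fy=2,interpolation=3);b=cv2.resize(e['img'][180:300,230:410],None,fx=2,fy=2,interpolation=3)
cv2.imwrite('pics/f1c.png',np.hstack([a,b]))
yaw=np.radians(9.8); ex=np.array([np.cos(yaw),np.sin(yaw)]); ey=np.array([-ex[1],ex[0]])
for D in(d,e):
    P=pts(D);T=P[...,:2]-[.5025,-.301];A=T@ex;B=T@ey
    m=(A>.05)&(A<.128)&(B>-.112)&(B<.047)&(P[...,2]>.014)&(P[...,2]<.06); print(m.sum(),np.percentile(A[m],[2,50,98]),np.percentile(B[m],[0,2,98,100]),np.percentile(P[...,2][m],[50,98]))
    for h,xy in ((.104,(.516,-.38)),(.086,(.502,-.3)),(.072,(.489,-.222)),(.15,(.576,-.062))): 
        Q=blob(P,xy,h-.005,h+.005,.031); print(h,len(Q),(Q.min(0)+Q.max(0))/2 if len(Q) else 0)
E
```

```text
clock: 29.0
eef_pos: [0.5223, -0.0915, 0.2938]
orientation: [0.642, 0.767, 0.001, 0.0]
force: [0.7, -0.2, 0.0]
grip_width: 0.036
gripper_force: 0.0
clock: 29.5
eef_pos: [0.5234, -0.0669, 0.2917]
orientation: [0.645, 0.765, 0.0, -0.0]
force: [-0.4, 0.3, -0.0]
grip_width: 0.0358
gripper_force: 0.0
308 [0.08732195 0.0954845  0.10602429] [-0.09613641 -0.09323177  0.03683005  0.04059846] [0.02567436 0.03223055]
0.104 131 [ 0.51572865 -0.38043344  0.10393904]
0.086 82 [ 0.50316723 -0.3019512   0.08514741]
0.072 59 [ 0.4893947  -0.22370657  0.07200361]
0.15 33 [ 0.57590701 -0.06768672  0.15032001]
218 [0.07591047 0.09409682 0.10398222] [-0.11185752 -0.09763142  0.04123578  0.04370316] [0.02625741 0.03264326]
0.104 80 [ 0.51560178 -0.3772011   0.10400564]
0.086 47 [ 0.50169111 -0.30004162  0.08569831]
0.072 48 [ 0.48902967 -0.22114287  0.07193212]
0.15 59 [ 0.57623392 -0.06021536  0.14960203]
```

View pics/f1c.png

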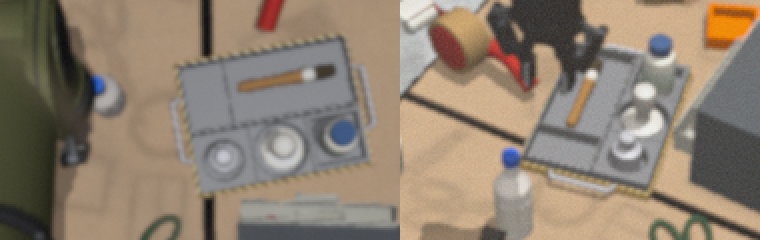

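All four pieces are in their places: brush flat inside the trough, the three others upright in their pockets. The tall bottle is where it was (top-view reading partly covered by the arm) and the gripper is clear of everything.

```bash
python3 -c "
from cell import manip
print(manip.sign_off())"
```

```text
the job is handed in; nothing more can be done
None
```

The job is done and handed in at about 30 s: the tamper, scale weight and cleaner bottle stand upright in their pockets and the brush lies flat in the trough; the tall bottle stayed where it was, and the marker was never approached.

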